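Open the tight-lidded tea box in its one-hand holding board

TASK

Open the white tea box that sits in the oak holding board: first slide the board's wooden catch fully home over the box's foot and leave it there, so that the board holds the box down, then draw the deep, tight lid straight up off the box by its knob. Set the lid down gently, knob up, on the square cork mat and let go; the box itself stays seated in the board.

Things in the scene. Friction and masses are not known exactly. Their poses are not given: they have to be found in the camera images.
- tea_base: Lower part of the white tea box held in the oak board: foot plate 110 x 110 x 8 mm, on it a 72 mm square sleeve, 64 mm tall in all, hidden under the lid. Origin: centre of its underside, 16 mm above the table; z up; +x points away from the catch's peg. Loose, 0.26 kg; the board's lip holds its foot at +x, the catch at -x. A like box standing free, with no board, is not meant.
- tea_lid: Its deep white lid, 84 mm square, 65 mm tall plus knob, 0.24 kg. Origin: centre of the lower rim, at the start 8 mm above the base's origin; z up, axes as the base's. Round knob from 65 to 101 mm above the origin: neck 26 mm wide, head 38 mm wide with upright sides from 77 mm up. Overlaps the sleeve by 56 mm; seals grip it with 6 to 16 N, which would lift an unheld base too.
- catch_peg (a point): Top centre of the upright round peg (20 mm across, 52 mm tall, dark wood) on the board's sliding catch, 88 mm above the table. It slides level along the base's +x axis, straight at the box, with little friction (1.5 N), and stays where left. Open it stands 138 to 150 mm from the box's centre; home, at its stop, 110 mm, with its tongue 9 mm over the foot.
- square_mat: Square cork mat, 140 x 140 x 5 mm, fixed on the table. Origin: centre of its underside, on the table. A round cork mat, 120 mm across, lies near and is not meant.
Mind the look-alikes: they are no part of the job. Leave any purple or turquoise look-alike of the tea_base alone.

How it is judged:
By the outcome, as a careful person would: the job done as asked, in the order asked, and still so for the second after the job is handed in, with the robot touching nothing.
It also fails if it takes over 51 s, if anything falls off the work surface, if the arm or the gripper's body presses on something with over 40 N, if the wrist force passes 120 N, or if a joint passes its speed limit or range.

ROBOT

A 6-joint arm with a two-finger parallel gripper is mounted at the origin on the work surface. World frame = base frame: x ahead of the robot, y to its left, z up, the work surface at z = 0. Lengths are in m, angles in rad, forces in N, time in s.
With the tool pointing down it reaches from about 0.275 to 0.875 m from the base axis. Payload 12.5 kg.
Tool frame: the origin (TCP) lies at the very end of the fingers, on their centre line; the grasp point (between the pads) lies 19 mm behind it; z points along the fingers, y is the line along which they close (so a half turn about z gives the same grasp; the last joint's range is limited). The gripper opens to 85 mm and grips with 20 to 120 N. Pads are 22 mm wide; open, the fingers measure 114 mm over their backs; the gripper's body (76 mm by 85 mm) begins 54 mm behind the grasp point. The pads swing forward as they close: fully open they stand 13 mm farther back than shut.
Start: joints at [-1.415, 0.351, 1.652, -0, 1.139, -0.085], TCP at [0.131, -0.534, 0.231] pointing down, gripper open.
Joint ranges: [-2.75, 2.75], [-0.79, 2.1], [0.01, 2.65], [-1.57, 4.71], [0.07, 3.14], [-2.87, 2.87]. Speed limits (rad/s): [2.22, 2.22, 2.79, 3.14, 3.14, 3.14].

INTERFACE

Orientations are given as a 3x3 rotation matrix whose columns are the frame's x, y, z axes.
In Python, from bench import manip gives the robot as it stands. Calls block until the motion is done:
- manip.move_ptp(position, orientation): joint-space move of the TCP to a pose.
- manip.move_l(position, attitude=None, max_speed=0.15): straight line of the TCP; attitude=None keeps the orientation; max_speed is the mean speed in m/s.
- manip.move_j(angles): joint-space move.
- manip.set_gripper(opening, effort=None): opening from 0.0 (shut) to 1.0 (fully open); effort is the grip in N (None keeps the last); returns when the fingers have stopped.
- manip.dwell(seconds).
- manip.inverse_kinematics(position, orientation): joint angles nearest the present ones, or None.
- manip.grab_frame(name): name is "scene" or "top" or "wrist"; returns (picture, depth): 480x640x3 uint8, red, green, blue; 480x640 float32, m along the optical axis (not along the pixel's ray), 0 where there is no reading.
- manip.get_calibration(name): a dict with "camera_matrix" (3x3 intrinsics, pixels), "R" (3x3) and "t" (3): a world point X has camera coordinates R X + t. Camera axes: x right, y down, z forward; pixel columns grow to the right and rows downward; lengths in m; the calibration is good to about 2 mm. A picture is of the moment at which its call begins: read the wrist's pose just before it. get_calibration takes no time and is no camera call; for the wrist camera it gives the pose at the moment of the call.
A pose or a line that the arm cannot do raises manip.Unreachable and nothing moves.
- manip.sign_off(): hands the job in; it is judged then, once.
Trained networks look in the newest picture that a camera, given by its name, has taken for a name from the list of things; names that differ only in an ending like _2 or _b are one class to them, and where a whole thing is asked for, a point or a joint stands for the part that bears it (a point fixed in the world has none). Each returns a list of dicts, best first, with "confidence" (0 to 1); they miss things now and then, are a little off and sometimes report something else, mostly with a low value. They report only what shows in the picture. A call takes as long as a camera call. They do not tell look-alikes from the thing itself.
- manip.look_for(camera, name): "at" ([x, y, z] in m, in world coordinates, good to about 4 mm: the middle of the surface that is visible of it).
Readings, each from a call of its own:
- manip.current_time(): time.
- manip.current_qpos(): joint angles.
- manip.current_joint_vel(): joint speeds.
- manip.current_joint_torque(): joint torques, N m.
- manip.current_ee_pos(): TCP position.
- manip.current_tcp_rot(): TCP orientation.
- manip.current_force(): force on the tool from outside, world axes, zero at the start.
- manip.current_ft_torque(): the same for the moment, N m.
- manip.current_grip_width(): opening from 0.0 (shut) to 1.0 (fully open).
- manip.current_grip_force(): force on a finger pad.
Only numpy, scipy, OpenCV 4.12 (cv2) and the standard library are available. Lean on these libraries where they do the work, as an engineer would, in place of code of your own. Each camera call takes 0.05 s, during which the arm holds its last target. There are 200 camera calls.

## Working session

There is one attempt and no reset: what is moved stays moved. The work goes in short steps, each a Python script; the robot and the scene stay as the last script left them, time stands still between calls to the robot, and variables do not carry over. Pictures are saved under pics/ and viewed, at most 10 in all, crops included, and the job is handed in when it is done.

```bash
mkdir -p pics; python3 - <<'E'
from bench import manip
import cv2,numpy as np
for c in ("scene","top"):
    p,d=manip.grab_frame(c); cv2.imwrite(f"pics/{c}1.png",p[:,:,::-1]); np.savez(f"{c}1.npz",p=p,d=d,**manip.get_calibration(c))
    for n in ("tea_base","tea_lid","catch_peg","square_mat"):
        print(c,n,[(np.round(r["at"],3).tolist(),round(r["confidence"],2)) for r in manip.look_for(c,n)])
print(manip.current_time())
E
```

```text
scene tea_base [([0.634, 0.035, 0.04], 0.91), ([0.641, -0.209, 0.026], 0.86), ([0.848, -0.053, 0.036], 0.7), ([0.397, 0.013, 0.036], 0.56)]
scene tea_lid [([0.645, -0.228, 0.088], 0.63)]
scene catch_peg [([0.532, -0.191, 0.037], 0.92)]
scene square_mat [([0.611, 0.335, 0.005], 0.65)]
top tea_base [([0.611, -0.221, 0.02], 0.96), ([0.838, -0.064, 0.007], 0.76), ([0.387, -0.001, 0.006], 0.6)]
top tea_lid [([0.632, -0.241, 0.089], 0.92)]
top catch_peg [([0.537, -0.194, 0.03], 0.97)]
top square_mat [([0.608, 0.334, 0.002], 0.72)]
0.5
```

View pics/scene1.png

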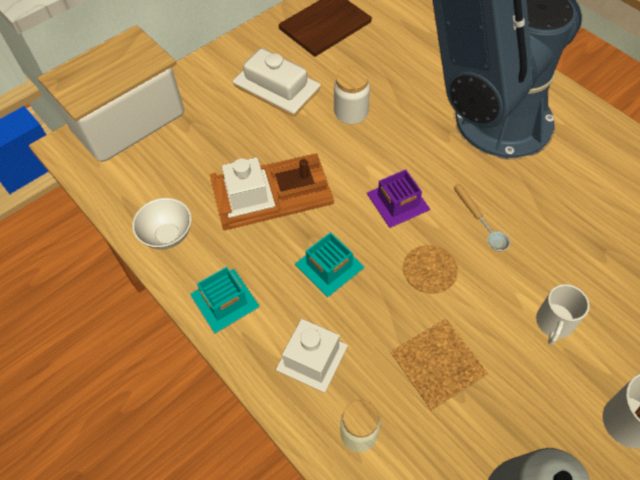

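View pics/top1.png

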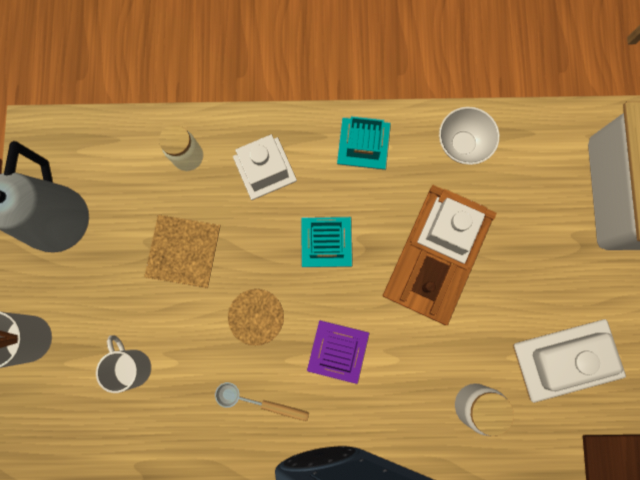

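The scene view shows the board at about (270,190), with the lidded box at (245,180) and the peg at (303,168). The square mat is at (440,362). In the top view the box knob is at (462,220), the peg at (427,287) and the square mat at (183,250). The free white box at (263,165) is the decoy.

```bash
python3 - <<'E'
import numpy as np,cv2
for c in ("scene","top"):
    f=np.load(f"{c}1.npz"); d=f["d"]; K=f["camera_matrix"]
    v,u=np.mgrid[:480,:640]
    C=np.stack([(u-K[0,2])/K[0,0]*d,(v-K[1,2])/K[1,1]*d,d],-1)
    W=(C-f["t"])@f["R"]; W[d==0]=9
    x,y,z=W[...,0],W[...,1],W[...,2]
    near=lambda a,b,r:np.hypot(x-a,y-b)<r
    m=near(.634,-.24,.1)&(abs(z-.125)<.004); P=W[m]; print(c,"knob",m.sum(),P.mean(0),P.min(0),P.max(0))
    m=near(.634,-.24,.09)&(abs(z-.089)<.004); P=W[m]; print("lidtop",m.sum(),P[:,2].mean(),cv2.minAreaRect((P[:,:2]*1000).astype(np.float32)))
    m=near(.53,-.194,.05)&(z>.06)&(z<.1); P=W[m]; print("peg",m.sum(),P.mean(0),P.min(0),P.max(0)); P=P[P[:,2]>.083];print(len(P),P.mean(0) if len(P) else 0)
    h=cv2.cvtColor(f["p"],cv2.COLOR_RGB2HSV); p=f["p"].astype(int)
    m=near(.609,.334,.12)&(z>.0025)&(z<.009); P=W[m]; print("mat",m.sum(),P.mean(0),cv2.minAreaRect((P[:,:2]*1000).astype(np.float32)))
    m=near(.6,-.22,.14)&(z>.01)&(z<.05); P=W[m]; print("board",m.sum(),cv2.minAreaRect((P[:,:2]*1000).astype(np.float32)))
E
```

```text
scene knob 158 [ 0.64031949 -0.24467008  0.12384031] [ 0.62206847 -0.26222326  0.12125242] [ 0.65804024 -0.2268082   0.12862533]
lidtop 746 0.08804929852178321 ((641.1678466796875, -243.06423950195312), (89.61833190917969, 83.9439926147461), 64.51200866699219)
peg 99 [ 0.51683311 -0.18146889  0.07804905] [ 0.50469279 -0.19350841  0.0604156 ] [ 0.52572844 -0.17313377  0.09120528]
44 [ 0.51544201 -0.18372299  0.08609036]
mat 3451 [0.60815921 0.33828708 0.00465509] ((608.6058349609375, 333.1790771484375), (231.128173828125, 233.88172912597656), 43.17457962036133)
board 4345 ((589.5865478515625, -220.16778564453125), (155.90057373046875, 261.0210876464844), 64.23869323730469)
top knob 276 [ 0.63825426 -0.24834839  0.12514405] [ 0.6201071  -0.26605808  0.12104937] [ 0.65670622 -0.23039309  0.12882049]
lidtop 1286 0.08923705950565752 ((638.572509765625, -248.9736785888672), (84.44416046142578, 85.61640167236328), 64.18456268310547)
peg 99 [ 0.51244893 -0.18613644  0.08356046] [ 0.5035445  -0.19744061  0.06034163] [ 0.52255362 -0.17801927  0.09309815]
73 [ 0.51322035 -0.18789771  0.08734487]
mat 4323 [0.60456913 0.33305347 0.00506796] ((610.105224609375, 332.779052734375), (237.82615661621094, 234.45001220703125), 54.42472839355469)
board 6292 ((591.2225952148438, -218.11366271972656), (165.73599243164062, 262.0909729003906), 63.66943359375)
```

```bash
cat > h.py <<'E'
from bench import manip
import numpy as np,cv2
A=np.deg2rad(-25.8); D=np.array([np.cos(A),np.sin(A),0]); N=np.array([-D[1],D[0],0])
def rot(s=1): return np.stack([s*D,np.cross([0,0,-1],s*D),[0,0,-1.]],1)
def cloud(c):
    cal=manip.get_calibration(c); p,d=manip.grab_frame(c); K=cal["camera_matrix"]
    v,u=np.mgrid[:480,:640]
    W=(np.stack([(u-K[0,2])/K[0,0]*d,(v-K[1,2])/K[1,1]*d,d],-1)-cal["t"])@cal["R"]; W[d==0]=9
    return p,W
E
python3 - <<'E'
from h import *
P=np.array([.575,-.215,.33])
for s in (1,-1): print(s,manip.inverse_kinematics(P,rot(s)),manip.inverse_kinematics([.609,.334,.2],rot(s)))
s=min((1,-1),key=lambda s:abs(manip.inverse_kinematics(P,rot(s))[5]))
print(s);manip.set_gripper(0.0,40);manip.move_ptp(P,rot(s)); manip.dwell(.2)
p,W=cloud("wrist"); cv2.imwrite("pics/w1.png",p[:,:,::-1])
x,y,z=W[...,0],W[...,1],W[...,2]
near=lambda a,b,r:np.hypot(x-a,y-b)<r
for n,m in (("knob",near(.639,-.246,.04)&(abs(z-.125)<.005)),("lid",near(.639,-.246,.075)&(abs(z-.089)<.005)),("peg",near(.514,-.186,.03)&(abs(z-.088)<.005))):
    q=W[m]
    if len(q)>20: print(n,len(q),q.mean(0),cv2.minAreaRect((q[:,:2]*1000).astype(np.float32)))
print(manip.current_time(),manip.current_force())
E
```

```text
1 [-4.33637573e-01  3.94669667e-01  1.34484760e+00 -4.44089210e-16
  1.40207539e+00  1.58745370e+00] [ 4.34647430e-01  6.45671239e-01  1.26170518e+00 -4.44089210e-16
  1.23421624e+00  2.45573870e+00]
-1 [-4.33637573e-01  3.94669667e-01  1.34484760e+00 -4.44089210e-16
  1.40207539e+00 -1.55413895e+00] [ 4.34647430e-01  6.45671239e-01  1.26170518e+00 -4.44089210e-16
  1.23421624e+00 -6.85853950e-01]
-1
knob 933 [ 0.63724085 -0.24744746  0.12492623] ((637.6747436523438, -247.1544952392578), (36.837589263916016, 33.94474792480469), 62.811397552490234)
lid 3708 [ 0.63168978 -0.2447313   0.08912106] ((638.6371459960938, -248.14007568359375), (84.02735137939453, 83.5599136352539), 64.30763244628906)
peg 287 [ 0.51347728 -0.18749692  0.08705701] ((513.6485595703125, -187.26097106933594), (18.715660095214844, 18.67012596130371), 18.763458251953125)
3.5167 [-0.89078575  0.29243119  0.46340175]
```

View pics/w1.png

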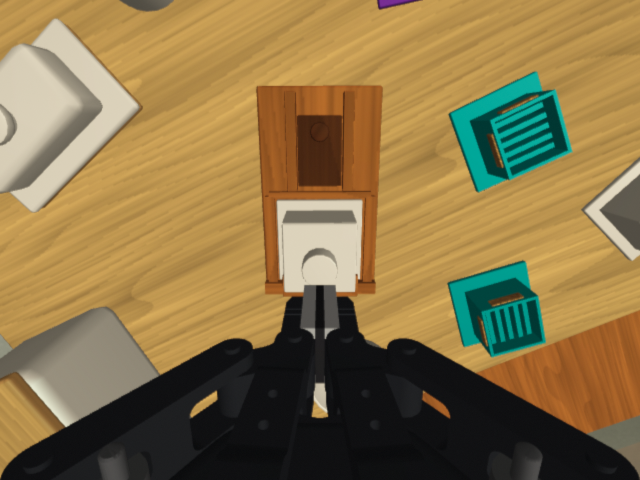

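The wrist view agrees with the other cameras. The peg is at (320,131), open, and the knob at (320,266), both on the board's axis. Next I push the catch from behind.

```bash
python3 - <<'E'
from h import *
K=np.array([.638,-.2475,0]); R=rot(-1)
s0=lambda s,z: K+D*s+np.array([0,0,z])
manip.move_ptp(s0(-.178,.13),R); manip.move_l(s0(-.178,.058))
f0=manip.current_force(); print("f0",f0)
manip.move_l(s0(-.138,.058),max_speed=.05)
print((manip.current_force()-f0)@D)
s=-.138
while s<-.118:
    s+=.001; manip.move_l(s0(s,.058),max_speed=.03)
    f=(manip.current_force()-f0)@D
    print(round(s,4),round(f,1),end="; ")
    if f<-14: break
print((manip.current_force()-f0), manip.current_ee_pos())
manip.move_l(s0(s-.03,.058),max_speed=.15); manip.move_l(s0(s-.03,.2),max_speed=.3)
manip.set_gripper(1.0)
manip.move_ptp(s0(-.06,.33),R)
manip.dwell(.1)
p,W=cloud("wrist"); cv2.imwrite("pics/w2.png",p[:,:,::-1])
x,y,z=W[...,0],W[...,1],W[...,2]
near=lambda a,b,r:np.hypot(x-a,y-b)<r
for n,m in (("knob",near(.639,-.246,.04)&(abs(z-.125)<.005)),("peg",near(.539,-.2,.03)&(abs(z-.088)<.005))):
    q=W[m]; c=cv2.minAreaRect((q[:,:2]*1000).astype(np.float32)); print(n,len(q),c,np.dot(np.array(c[0])/1000-K[:2],D[:2]))
print(manip.current_time())
E
```

```text
f0 [-0.28549016  0.16264134  0.21060703]
0.4014537575176969
-0.137 0.4; -0.136 -1.0; -0.135 -0.2; -0.134 -0.8; -0.133 -0.4; -0.132 -0.1; -0.131 0.1; -0.13 -4.2; -0.129 -10.2; -0.128 -15.3; [-14.27396255   5.56446043  12.41697837] [ 0.52048939 -0.19066971  0.0578875 ]
knob 987 ((639.1112670898438, -248.06336975097656), (36.419456481933594, 36.99519729614258), 65.07706451416016) 0.0012456906570984798
peg 280 ((539.2423706054688, -199.84959411621094), (17.854572296142578, 18.453828811645508), 64.71907806396484) -0.10965228610141667
11.1083
```

View pics/w2.png

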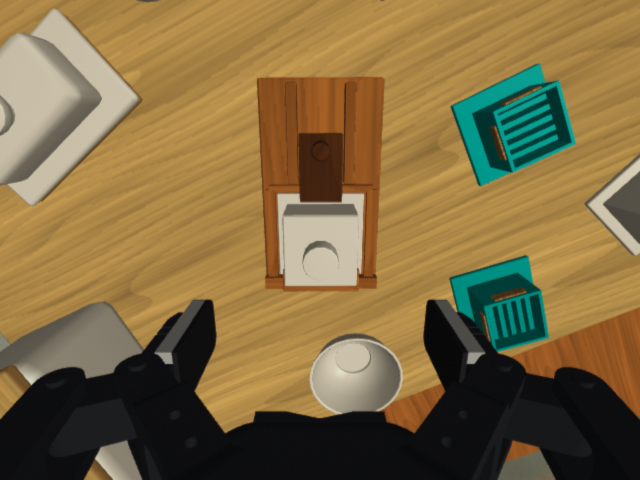

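The catch is home against its stop. Its tongue overlaps the foot at (320,197), and the peg is about 110 mm from the knob. Now I grip the knob and lift.

```bash
python3 - <<'E'
from h import *
R=rot(-1); K=np.array([.639,-.248,0]); at=lambda z:K+np.array([0,0,z])
manip.move_ptp(at(.19),R); manip.move_l(at(.094),max_speed=.1)
f0=manip.current_force()
manip.set_gripper(.25,80); manip.dwell(.2)
print("f",manip.current_force()-f0,"w",manip.current_grip_width()*85,"g",manip.current_grip_force())
f=manip.current_force()-f0
if np.linalg.norm(f)<25:
    for z in (.10,.11,.125,.14,.155,.17):
        manip.move_l(at(z),max_speed=.05)
        print(z,np.round(manip.current_force()-f0,1),round(manip.current_grip_width()*85,1))
    p,_=cloud("wrist"); cv2.imwrite("pics/w3.png",p[:,:,::-1])
    p,_=cloud("scene"); cv2.imwrite("pics/s3.png",cv2.resize(p[100:280,160:400,::-1],None,fx=3,fy=3))
print(manip.current_time())
E
```

```text
f [0.87660294 4.76057148 4.57571531] w 35.759746906820766 g 79.93444243445992
0.1 [-0.4  0.9 -5.9] 35.7
0.11 [ -3.    2.  -11.5] 35.8
0.125 [-0.8  1.  -7.1] 35.8
0.14 [-0.1  1.7 -6.7] 35.7
0.155 [ 0.1  1.6 -2.5] 35.6
0.17 [ 0.4  1.6 -2.4] 35.6
16.1083
```

View pics/s3.png

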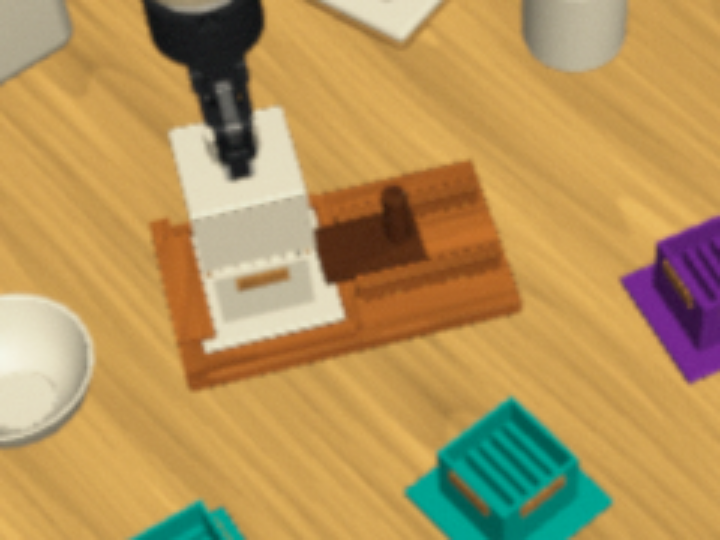

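The lid is free: the sleeve shows at (265,285), the base is still in the board, the catch is home, and the wrist force equals the lid's weight. Now the mat.

```bash
python3 - <<'E'
from h import *
R=rot(-1); M=np.array([.609,.334,0]); at=lambda z:M+np.array([0,0,z])
manip.move_l([.639,-.248,.24],max_speed=.15)
manip.move_l([.625,.04,.25],max_speed=.2)
manip.move_l(at(.2),max_speed=.2)
manip.move_l(at(.085),max_speed=.1); manip.dwell(.2)
f0=manip.current_force(); z=.085; print(f0)
while z>.068:
    z-=.001; manip.move_l(at(z),max_speed=.02)
    f=(manip.current_force()-f0)[2]
    if f>3: break
print(z,f,manip.current_force()-f0,manip.current_time())
E
```

```text
[-0.19091008 -0.83862914 -1.79237649]
0.075 5.390084638425867 [-1.16886644  1.08568985  5.39008464] 23.9583
```

Contact came at the expected height. Releasing and checking.

```bash
python3 - <<'E'
from h import *
manip.set_gripper(1.0); manip.dwell(.2)
manip.move_l([.609,.334,.2],max_speed=.12)
manip.move_ptp([.45,.05,.33],rot(-1)); manip.dwell(.3)
p,W=cloud("top"); cv2.imwrite("pics/t4.png",p[:,:,::-1])
x,y,z=W[...,0],W[...,1],W[...,2]
m=(np.hypot(x-.609,y-.334)<.075)&(abs(z-.07)<.004); q=W[m]; print(q[:,2].mean(),cv2.minAreaRect((q[:,:2]*1000).astype(np.float32)))
m=(np.hypot(x-.54,y+.2)<.025)&(abs(z-.088)<.005); print("peg",W[m].mean(0))
m=(np.hypot(x-.639,y+.248)<.06)&(abs(z-.08)<.006);print("sleeve",m.sum(),W[m].mean(0), W[m][:,2].min(), W[m][:,2].max())
print(manip.look_for("top","square_mat")[:1],manip.current_time())
E
```

```text
0.06994739553050422 ((608.535888671875, 332.14495849609375), (84.60579681396484, 83.80184936523438), 64.32382202148438)
peg [ 0.53888692 -0.19970714  0.08702441]
sleeve 431 [ 0.6380987  -0.24907341  0.07895153] 0.07401159545660076 0.08587703533202823
[{'at': [0.5802, 0.3146, 0.0044], 'confidence': 0.76}] 27.6083
```

View pics/t4.png

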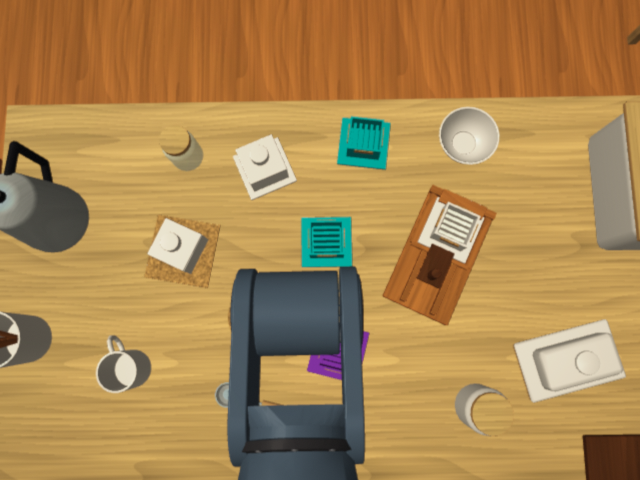

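The lid sits level on the square mat at (180,248), knob up, with its top at the expected 70 mm. The base is seated in the board at (455,225) and the catch is home at (435,268).

```bash
python3 -c "
from bench import manip; print(manip.sign_off())"
```

```text
the job is handed in; nothing more can be done
None
```

The job is done and handed in at about 28 s: the catch is home over the box's foot, the lid is off and standing knob up on the square cork mat, and the box is still seated in the board.

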